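# Latch the gear's specimen slide at its mid stop

### The arm

A 6-joint arm with a two-finger parallel gripper is mounted at the origin on a cart in front of the work surface, level with it; the furniture and walls round the work are solid. World frame = base frame: x ahead of the robot, y to its left, z up, the work surface at z = 0. Lengths are in mm, angles in rad, forces in N, time in s.
With the tool pointing down it reaches from about 350 to 975 mm from the base axis. Payload 7.1 kg.
Tool frame: the origin (TCP) lies midway between the tips of the shut fingers; the grasp point (between the pads) lies 19 mm behind it (ctrl.grip_point_offset is the distance from the TCP to the grasp point, in mm); z points along the fingers, y is the line along which they close (so a half turn about z gives the same grasp; the last joint's range is limited). The gripper opens to 88 mm and grips with 3 to 60 N. Pads are 20 mm wide; open, the fingers measure 115 mm over their backs; the gripper's body (75 mm by 178 mm) begins 61 mm behind the grasp point.
Start: joints at [1.18, 0.423, 1.63, -0, 1.089, -0.019], TCP at [227.026, 582.292, 222.675] pointing down, gripper open.
Joint ranges: [-3, 3], [-0.9, 2.11], [0.09, 2.58], [-1.31, 4.45], [0.11, 2.69], [-2.54, 2.54]. Speed limits (rad/s): [2.39, 2.39, 3.01, 3.14, 3.14, 3.14].

### API

Orientations are given as a rotation vector (axis times angle).
In Python, from workcell import get_obs, optics, close_job, spotter, ctrl gives the robot as it stands. The module is installed in compiled form; this text tells all that it offers.
- The arm moves only by the tool move_arm, never from a script. Its argument "rows" is a list of rows, each a list of 5 numbers: the shift along the tool's x, y, z in cm, then the turn about the tool's z in degrees, then the opening in per cent of the stroke, from 0 (shut) to 100 (fully open). A call has 1 to 10 rows; each row shifts and turns the commanded pose from where the row before left it, along the tool's axes as they then stand; what a row does not reach is not made up. A row lasts 1/8 s, in which the tool goes at most 62.5 mm and 10.7 degrees, less where a joint would pass 70% of its speed; a pose out of reach is approached as far as the arm can. A call with a gripper value outside its range is refused whole. The fingers move at their own pace and stop on an object; the grip force is fixed at half the most. Time passes only in rows, so rows that do not move let the fingers close. It gives the time, the measured TCP pose, the force, the opening and the grip force at its end, in the units of the state.
- get_obs(): the state, without advancing time (a new reading comes with each control period).
- optics.get_image(name): name is "scene" or "top" or "wrist"; returns the picture (384x512x3 uint8, blue, green, red); there is no depth.
- optics.calibration(name): a dict with "camera_matrix" (3x3 intrinsics, pixels), "distortion" ([k1, k2, p1, p2, k3] as OpenCV has them; the pictures are not rectified), "xyz" and "orientation" of the camera in the world. Camera axes: x right, y down, z forward; pixel columns grow to the right and rows downward; lengths in mm; the calibration is good to about 2 mm. A picture is of the moment at which its call begins: read the wrist's pose just before it. calibration takes no time and is no camera call; for the wrist camera it gives the pose at the moment of the call.
- close_job(): hands the job in; it is judged then, once.
Trained networks look in the newest picture that a camera, given by its name, has taken for a name from the list of things; names that differ only in an ending like _2 or _b are one class to them, and where a whole thing is asked for, a point or a joint stands for the part that bears it (a point fixed in the world has none). Each returns a list of dicts, best first, with "conf" (0 to 1); they miss things now and then, are a little off and sometimes report something else, mostly with a low value. They report only what shows in the picture. A call takes as long as a camera call. They do not tell look-alikes from the thing itself.
- spotter.find_in(camera, label): "point" ([column, row] in pixels, amid what is visible of it).
- spotter.regions_of(camera, label): "region" (384x512 bool, what is visible of it) and "point" ([column, row] in pixels, amid what is visible of it).
The state is a dict: "t": time; "qpos": joint angles; "qvel": joint speeds; "joint_torque": joint torques, N m; "ee_pos": TCP position; "orientation": TCP orientation; "ft_force": force on the tool from outside, world axes, zero at the start; "moment": the same for the moment, N m; "width": finger opening in mm; "grasp_force": force on a finger pad.
Only numpy, scipy, OpenCV 4.12 (cv2) and the standard library are available. Lean on these libraries where they do the work, as an engineer would, in place of code of your own. Each camera call takes 0.05 s, during which the arm holds its last target. There are 200 camera calls.

### The job

Push the sprung slide that carries the toothed gear back until it has passed its brass stop pin, then let go so that it springs back and latches against the pin at the mid position. Just push it, stopping short of its end stop and without gripping or lifting anything: do not touch either specimen, leave the other slide at home, and do not disturb the loupe, weight and bottle standing around.

Things in the scene. Friction and masses are not known exactly. Their poses are not given: they have to be found in the camera images.
- station: slide station fixed to the bench: aluminium plate 164 (x) x 264 (y) x 10 mm, origin on its underside midway between the slides; +x = push direction (away from the robot), z up. White slides a (left, y = +65 mm) and b (right, y = -65 mm), each 88 x 88 mm, deck 42 mm above the bench, between grey rails 22 mm high; above the rails the space in front of the push pads is clear along the whole travel.
- push_a (a point): centre of the black rubber push pad (70 wide x 20 high) on the front face of the left slide, 31 mm above the bench. It is the vertical face on which to push; it moves with the slide. The point's +x is the push direction, level, the same as the station's +x.
- nest_a (a point): centre of the square steel-rimmed nest on top of the left slide (inside 49 x 49 mm, rims 4 mm high), on the surface where the specimen rests, 42 mm above the bench and 44 mm behind the push pad; moves with the slide
- slide_a (a joint): travel of the left slide, m: 0 = home at the front (start), 0.034 = latched, resting back on its raised stop pin (mid position), 0.055 = hard end stop. A spring drives it home (3 N at home, 6 N at the end), damped: it returns to the pin in about 0.2 s. The pin rises behind its lug past 0.036: push to 0.040 to 0.052 and let go to latch; less lets it spring home.
- pin_top_a (a point): top of the left slide's brass stop pin (10 x 9 mm), which stands 9 mm out of the guide rail on the left (+y) side of that slide, 31 mm above the bench. Its near side is a ramp, its far side flat: the slide's steel lug rides over it going in and is caught by it coming back.
- pin_a (a joint): how far that stop pin is pressed down, in m: 0 = up (start), 0.009 = flush with the rail; sprung upward, 1.6 to 2.7 N. Riding over it adds about 3 N to the push on the slide. Pressing it would free a latched slide.
- push_b (a point): centre of the black rubber push pad (70 wide x 20 high) on the front face of the right slide, 31 mm above the bench. It is the vertical face on which to push; it moves with the slide. The point's +x is the push direction, level, the same as the station's +x.
- nest_b (a point): centre of the square steel-rimmed nest on top of the right slide (inside 49 x 49 mm, rims 4 mm high), on the surface where the specimen rests, 42 mm above the bench and 44 mm behind the push pad; moves with the slide
- slide_b (a joint): travel of the right slide, m: 0 = home at the front (start), 0.034 = latched, resting back on its raised stop pin (mid position), 0.055 = hard end stop. A spring drives it home (3 N at home, 6 N at the end), damped: it returns to the pin in about 0.2 s. The pin rises behind its lug past 0.036: push to 0.040 to 0.052 and let go to latch; less lets it spring home.
- pin_top_b (a point): top of the right slide's brass stop pin (10 x 9 mm), which stands 9 mm out of the guide rail on the left (+y) side of that slide, 31 mm above the bench. Its near side is a ramp, its far side flat: the slide's steel lug rides over it going in and is caught by it coming back.
- pin_b (a joint): how far that stop pin is pressed down, in m: 0 = up (start), 0.009 = flush with the rail; sprung upward, 1.6 to 2.7 N. Riding over it adds about 3 N to the push on the slide. Pressing it would free a latched slide.
- gear_center (a point): centre of the toothed steel gear, 45 mm across, 17 mm high, 8.5 mm above its underside; stands loose in the nest of one of the two slides (which one changes) and rides with it
- bush_center (a point): centre of the flanged steel bush, 31 mm across, 25 mm high, 12.5 mm above its underside; stands loose in the nest of the other slide
- loupe: black stand loupe, 39 mm across, 32 mm high, loose on the bench beside the station; origin under its centre
- weight_0: brass check weight with knob, 38 mm across, 28 mm high, loose on the bench beside the station; origin under its centre
- oil_bottle: oil bottle with orange nozzle, 42 mm across, 109 mm high, loose on the bench beside the station; origin under its centre
- gear_sample: the gear itself; origin under its centre (see gear_center)
- bush_sample: the bush itself; origin under its centre (see bush_center)
Things that resemble listed ones, but are neither listed nor needed, are in the scene too. Leave any red look-alike of the gear_sample alone. Leave any green look-alike of the bush_sample alone.

How it is judged:
By the outcome, as a careful person would: the job done as asked, in the order asked, and still so for the second after the job is handed in, with the robot touching nothing.
It also fails if it takes over 32 s, if anything falls off the work surface, if the arm or the gripper's body presses on something with over 40 N, if the wrist force passes 120 N, or if a joint passes its speed limit or range.

## Working session

There is one attempt and no reset: what is moved stays moved. The work goes in short steps, Python scripts to look and compute and a tool call to move; the robot and the scene stay as the last step left them, time stands still between calls to the robot, and variables do not carry over. Pictures are saved under pics/ and viewed, at most 10 in all, crops included, and the job is handed in when it is done.

Besides the shell and the picture viewer there is one more tool, called after "Request:" as name([rows], argument=value, ...), one row to a line, values as JSON. move_arm: Moves the arm, as the interface text tells. Its arguments: {"type":"object","properties":{"rows":{"type":"array","items":{"type":"array","items":{"type":"number"}}}},"required":["rows"]}

```bash
mkdir -p pics; cat > h.py <<'E'
import numpy as np, cv2
from scipy.spatial.transform import Rotation as R
from workcell import get_obs, optics, close_job, spotter, ctrl
def rot(o):
    o=np.array(o,float)
    return o if o.shape==(3,3) else (R.from_rotvec(o) if o.size==3 else R.from_quat(o)).as_matrix()
def ray(cam,px,z):
    c=optics.calibration(cam); K=np.array(c["camera_matrix"]); d=np.array(c["distortion"])
    u=cv2.undistortPoints(np.array([[px]],float),K,d)[0,0]
    v=rot(c["orientation"])@np.array([u[0],u[1],1]); p=np.array(c["xyz"])
    return p+v*(z-p[2])/v[2]
E
python3 - <<'E'
from h import *
for n in("scene","top"):
    cv2.imwrite(f"pics/{n}.png",optics.get_image(n))
    print(n,optics.calibration(n)["xyz"],optics.calibration(n)["orientation"])
for l,z in(("push_a",31),("nest_a",42),("gear_center",50),("bush_center",54),("pin_top_a",31),("station",10),("loupe",16),("weight_0",14),("oil_bottle",60)):
    for r in spotter.find_in("top",l)[:3]: print(l,np.round(r["point"]),round(r["conf"],2),ray("top",r["point"],z).round())
print(get_obs())
E
```

```text
scene [-200.33185867 -365.77475921  753.3203462 ] [-2.03424519  1.12423218 -0.5250925 ]
top [324.86119809  80.74978662 999.07491317] [-2.13569543  2.09653022 -0.2134874 ]
push_a [191. 208.] 0.63 [475. 237.  31.]
push_a [236. 203.] 0.59 [488. 126.  31.]
nest_a [236. 206.] 0.86 [479. 124.  42.]
nest_a [189. 213.] 0.67 [460. 239.  42.]
nest_a [140. 177.] 0.21 [548. 367.  42.]
gear_center [304. 173.] 0.74 [564. -43.  50.]
gear_center [186. 199.] 0.66 [494. 247.  50.]
gear_center [305. 208.] 0.6 [477. -47.  50.]
bush_center [238. 202.] 0.53 [487. 119.  54.]
pin_top_a [237. 202.] 0.68 [490. 122.  31.]
station [211. 187.] 0.88 [533. 191.  10.]
station [194. 209.] 0.22 [475. 232.  10.]
loupe [190. 212.] 0.52 [467. 241.  16.]
loupe [154. 213.] 0.48 [461. 331.  16.]
weight_0 [274. 195.] 0.62 [514.  28.  14.]
oil_bottle [140. 178.] 0.76 [541. 361.  60.]
{'t': 0.55, 'qpos': array([ 1.17998549e+00,  4.23047506e-01,  1.62991020e+00,  2.54801566e-06,
        1.08859765e+00, -1.90237462e-02]), 'qvel': array([ 7.95637440e-04,  3.03911769e-04, -1.95299886e-03, -3.54086134e-05,
       -9.10345822e-04, -1.82071375e-04]), 'joint_torque': array([ 1.87928730e-03, -5.44217813e+01, -2.73883760e+01,  6.45163329e-02,
        1.72174856e-02, -2.69214019e-05]), 'ee_pos': array([227.0334068 , 582.28833568, 222.70384914]), 'orientation': array([5.80644939e-01, 3.08746207e+00, 5.80825920e-05]), 'ft_force': array([0.21725168, 0.12395776, 0.49388975]), 'moment': array([-0.08718921,  0.039843  , -0.00982859]), 'grasp_force': 0.0, 'width': 88.19702515191746}
```

```bash
python3 - <<'E'
import cv2
t=cv2.imread("pics/top.png")
cv2.imwrite("pics/topc.png",cv2.resize(t[120:270,120:320],(800,600),interpolation=cv2.INTER_CUBIC))
E
```

```text
(no output)
```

View pics/topc.png

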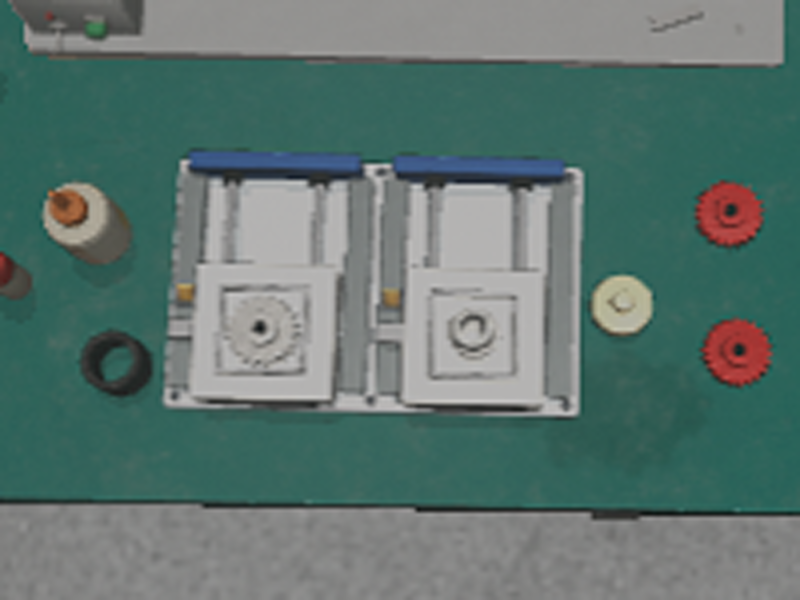

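View pics/scene.png

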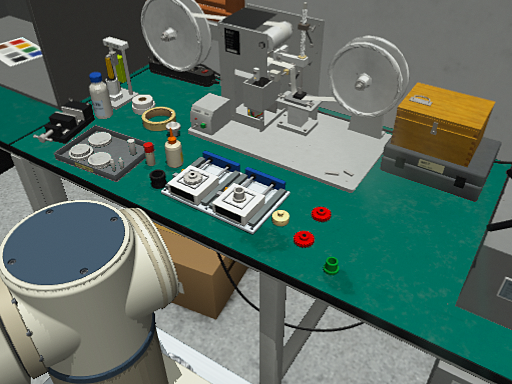

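The gear, steel-coloured and toothed, is in the left slide's nest at crop (262,328), which is full-image (185,202). The flanged bush is in the right nest at crop (472,332). The two red gears at crop (729,213) and (737,352) are look-alikes. The enlarged crop confirms that slide a is the one to push.

```bash
python3 - <<'E'
from h import *
f=lambda c,z: ray("top",(c[0]/4+120-.4,c[1]/4+120-.4),z)
FL,FR,BR=f((165,408),10),f((578,414),10),f((582,172),10)
print("plate",FL.round(),FR.round(),BR.round())
dl,dr,bl,br=[f(c,42) for c in((190,398),(333,402),(197,265),(338,266))]
print("deck",dl.round(),dr.round(),bl.round(),br.round())
d=FL-FR; yaw=np.arctan2(d[1],d[0])-np.pi/2; e=BR-FR; print("yaw",np.degrees(yaw),np.degrees(np.arctan2(e[1],e[0])))
c=(dl+dr+bl+br)/4; x=np.array([np.cos(yaw),np.sin(yaw)]);pad=c[:2]-44*x; print("deck c",c,"pad",pad)
print("bottle base/top", f((100,245),0).round(), f((68,195),109).round(), "loupe",f((117,362),32).round())
o=get_obs();Rm=rot(o["orientation"]);print(Rm.round(3))
E
```

```text
plate [441. 314.  10.] [442.  53.  10.] [601.  52.  10.]
deck [444. 292.  42.] [443. 204.  42.] [527. 293.  42.] [528. 205.  42.]
yaw 0.1932247677642351 -0.21829606306677274
deck c [485.60467809 248.39023218  42.        ] pad [441.6049283 248.2418465]
bottle base/top [548. 366.   0.] [554. 356. 109.] loupe [467. 341.  32.]
[[-0.932  0.363  0.   ]
 [ 0.363  0.932  0.   ]
 [ 0.     0.    -1.   ]]
```

Request:
move_arm([
  [0,0,0,-10.65,0],
  [0,0,0,-10.65,0],
  [-2.5,-4.9,0,0,0],
  [-2.5,-4.9,0,0,0],
  [-2.5,-4.9,0,0,0],
  [-2.5,-4.9,0,0,0],
  [-2.5,-4.9,0,0,0],
  [-2.5,-4.9,0,0,0],
  [-2.5,-4.9,0,0,0],
  [0,0,0,0,0],
])

```text
t: 1.8
ee_pos: [403.3, 236.6, 222.9]
orientation: [0.008, 3.141, -0.0]
ft_force: [0.5, -0.6, 0.1]
width: 0.4
grasp_force: 0.0
```

Request:
move_arm([
  [0,0,5,0,0],
  [0,0,5,0,0],
  [0,0,0,0,0],
])

```text
t: 2.17
ee_pos: [399.4, 238.7, 120.1]
orientation: [0.001, -3.135, 0.005]
ft_force: [-0.5, 0.1, 0.7]
width: 0.6
grasp_force: 0.0
```

```bash
python3 - <<'E'
from h import *
im=optics.get_image("wrist"); cv2.imwrite("pics/w1.png",im)
for l,z in(("push_a",31),("nest_a",42)):
    for r in spotter.find_in("wrist",l)[:2]: print(l,np.round(r["point"]),r["conf"],ray("wrist",r["point"],z).round())
E
```

```text
push_a [296. 246.] 0.62 [449. 273.  31.]
push_a [107. 258.] 0.61 [460. 113.  31.]
nest_a [108. 261.] 0.9 [459. 119.  42.]
nest_a [294. 247.] 0.71 [446. 270.  42.]
```

View pics/w1.png

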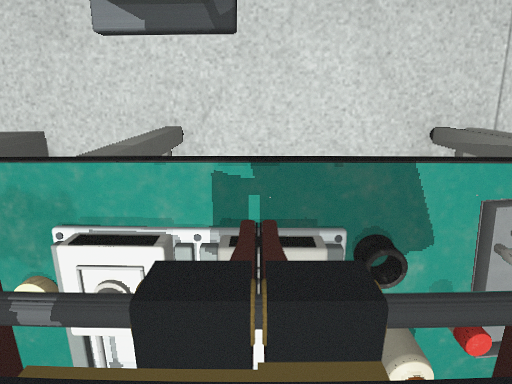

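The wrist view shows the black pad of slide a at about columns 230–322, rows 236–246. The shut fingertips are just in front of it at (259,222), and the loupe at (381,260) is well clear.

```bash
python3 - <<'E'
from h import *
for p,z in(((219,236),42),((327,236),42),((272,236),41),((272,247),21),((65,236),42),((173,236),42)): print(p,ray("wrist",p,z).round(1))
print(get_obs()["ee_pos"])
E
```

```text
(219, 236) [436.2 210.5  42. ]
(327, 236) [436.2 296.   42. ]
(272, 236) [436.6 252.5  41. ]
(272, 247) [455.9 253.5  21. ]
(65, 236) [436.7  86.6  42. ]
(173, 236) [436.2 174.   42. ]
[402.80984474 240.36414302 124.2005101 ]
```

Request:
move_arm([
  [0,0,4.5,0,0],
  [0,0,4.3,0,0],
  [0,0,0.5,0,0],
  [0,0,0,0,0],
])

```text
t: 2.82
ee_pos: [403.1, 240.0, 31.2]
orientation: [-0.0, 3.14, 0.002]
ft_force: [-0.4, -0.1, 0.1]
width: 0.5
grasp_force: 0.0
```

Request:
move_arm([
  [-0.5,0.6,0.4,0,0],
  [-1.0,0,0,0,0],
  [-0.3,0,0,0,0],
  [0,0,0,0,0],
])

```text
t: 3.32
ee_pos: [420.5, 245.3, 25.9]
orientation: [0.001, 3.141, 0.0]
ft_force: [0.0, 0.4, 0.5]
width: 0.2
grasp_force: 0.0
```

Request:
move_arm([
  [-0.3,0,0,0,0],
  [0,0,0,0,0],
])

```text
t: 3.58
ee_pos: [423.1, 245.2, 25.7]
orientation: [0.0, 3.142, 0.0]
ft_force: [-1.0, 0.4, -0.2]
width: 0.8
grasp_force: 0.0
```

Request:
move_arm([
  [-0.3,0,0,0,0],
  [0,0,0,0,0],
])

```text
t: 3.82
ee_pos: [426.2, 245.3, 25.7]
orientation: [0.0, 3.141, 0.0]
ft_force: [-0.2, -1.2, -0.6]
width: 0.8
grasp_force: 0.0
```

Request:
move_arm([
  [-0.3,0,0,0,0],
  [0,0,0,0,0],
])

```text
t: 4.08
ee_pos: [429.3, 245.3, 25.7]
orientation: [0.0, 3.141, 0.0]
ft_force: [-0.3, 0.0, -0.2]
width: 0.6
grasp_force: 0.0
```

Request:
move_arm([
  [-0.2,0,0,0,0],
  [0,0,0,0,0],
])

```text
t: 4.32
ee_pos: [430.5, 245.1, 25.6]
orientation: [-0.0, -3.141, 0.001]
ft_force: [-2.4, 1.3, 0.5]
width: 0.7
grasp_force: 1.5
```

Request:
move_arm([
  [-0.2,0,0,0,0],
  [0,0,0,0,0],
])

```text
t: 4.58
ee_pos: [432.8, 245.1, 25.6]
orientation: [-0.0, -3.141, 0.001]
ft_force: [-2.7, 0.2, 0.9]
width: 0.4
grasp_force: 1.7
```

Request:
move_arm([
  [-0.2,0,0,0,0],
  [0,0,0,0,0],
])

```text
t: 4.82
ee_pos: [435.0, 245.1, 25.6]
orientation: [-0.0, -3.141, 0.0]
ft_force: [-2.5, -0.5, -0.0]
width: 0.5
grasp_force: 1.6
```

Request:
move_arm([
  [-0.2,0,0,0,0],
  [0,0,0,0,0],
])

```text
t: 5.08
ee_pos: [437.1, 245.1, 25.6]
orientation: [-0.0, -3.141, 0.0]
ft_force: [-2.7, -1.4, 0.5]
width: 0.5
grasp_force: 1.6
```

Request:
move_arm([
  [-0.3,0,0,0,0],
  [-0.5,0,0,0,0],
  [-0.5,0,0,0,0],
  [-0.6,0,0,0,0],
  [-0.6,0,0,0,0],
  [-0.5,0,0,0,0],
  [-0.5,0,0,0,0],
  [-0.3,0,0,0,0],
  [0,0,0,0,0],
  [0,0,0,0,0],
])

```text
t: 6.32
ee_pos: [474.6, 244.9, 25.5]
orientation: [-0.0, -3.14, 0.001]
ft_force: [-5.8, -1.3, 1.8]
width: 0.4
grasp_force: 2.5
```

```bash
python3 - <<'E'
from h import *
t=optics.get_image("top"); o=get_obs(); print(o["ee_pos"],o["ft_force"])
cv2.imwrite("pics/t2.png",cv2.resize(t[120:270,120:320],(800,600),interpolation=cv2.INTER_CUBIC))
E
```

```text
[474.56069616 244.87839058  25.5168229 ] [-4.58990981 -1.80586278  1.17590906]
```

View pics/t2.png

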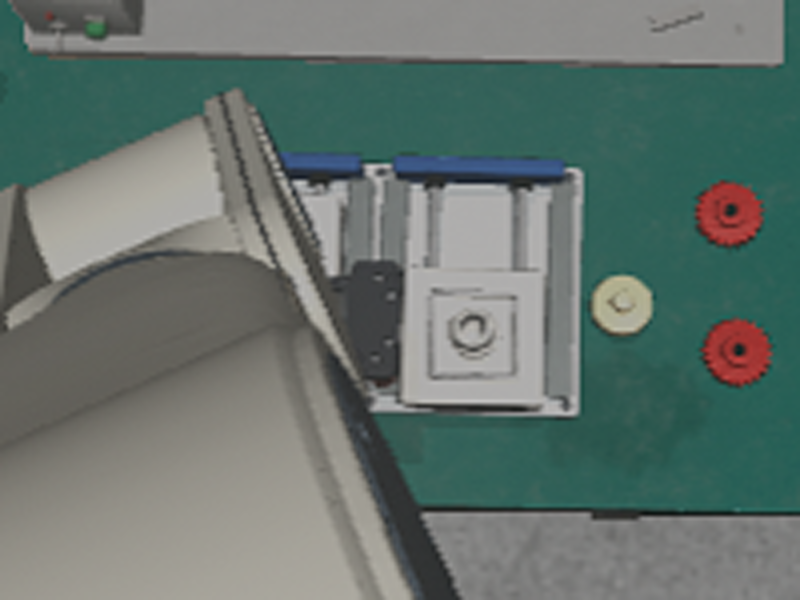

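The arm hides slide a. The TCP travelled 44–45 mm past contact, which is inside the 40–52 mm window. Slide b is unmoved. I'm letting the slide back gently now, then retreating.

Request:
move_arm([
  [0.4,0,0,0,0],
  [0.5,0,0,0,0],
  [0.5,0,0,0,0],
  [0.8,0,0,0,0],
  [1.5,0,0,0,0],
  [2.0,0,0,0,0],
  [1.5,0,0,0,0],
  [0,0,0,0,0],
])

```text
t: 7.38
ee_pos: [401.8, 245.2, 25.7]
orientation: [0.002, -3.141, 0.001]
ft_force: [-0.2, -0.3, 0.2]
width: 0.4
grasp_force: 0.0
```

Request:
move_arm([
  [0,0,-4,0,0],
  [0,0,-5,0,0],
  [0,0,-6,0,0],
  [0,0,-5,0,0],
  [2,5,0,0,0],
  [2,5.5,0,0,0],
  [2,5.5,0,0,0],
  [2,5.5,0,0,0],
  [2,5.5,0,0,0],
  [0,0,0,0,0],
])

```text
t: 8.62
ee_pos: [302.0, 519.0, 225.8]
orientation: [-0.006, 3.141, 0.003]
ft_force: [1.0, -0.5, 0.0]
width: 0.6
grasp_force: 0.0
```

```bash
python3 - <<'E'
from h import *
t=optics.get_image("top"); print(get_obs()["ee_pos"],get_obs()["t"])
cv2.imwrite("pics/t3.png",cv2.resize(t[120:270,120:320],(800,600),interpolation=cv2.INTER_CUBIC))
E
```

```text
[302.4590947  516.88471561 225.46819267] 8.675
```

View pics/t3.png

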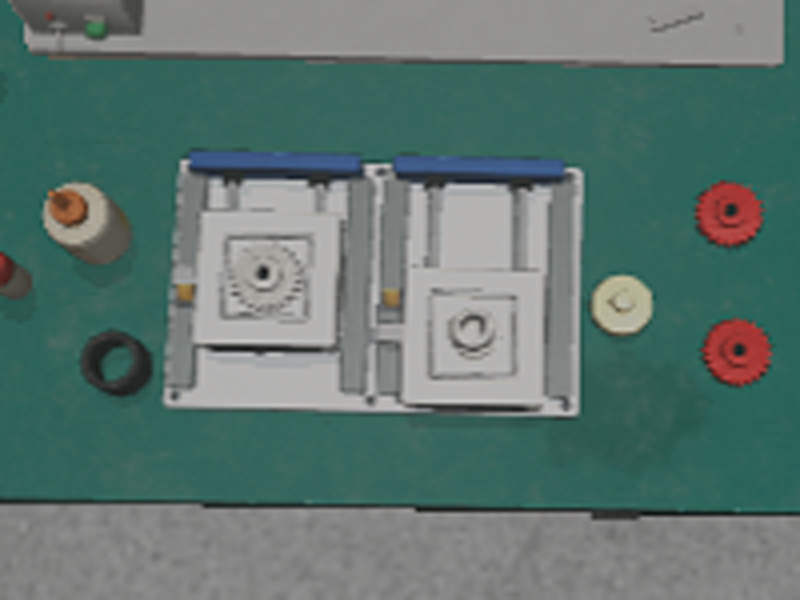

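Slide a's front edge moved from crop row 398 to 345, about 33 mm, so it is latched against the pin at (185,292). The gear is still in its nest at (263,273). Slide b, loupe, weight and bottle haven't moved.

```bash
python3 -c "
from workcell import close_job
print(close_job())"
```

```text
the job is handed in; nothing more can be done
None
```

The left slide, which carries the gear, was pushed about 45 mm and let go; the top camera shows it resting about 33 mm back, consistent with latching on its pin (34 mm), with nothing else moved, and the job is handed in.

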